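Refill and index a fraction carousel

TASK

Stand the empty green-collared receiver flask in the free pocket of the fraction carousel and let go of it. Then push the tall red peg so that the carousel turns anticlockwise (seen from above) to its next click-stop, feel the sprung plunger drop into its notch, and, still in that notch, lean on the peg with about 6 N for half a second to prove that it holds. Push gently so that nothing tips or is knocked and leave the carousel resting in that notch.

Things in the scene. Friction and masses are not known exactly. Their poses are not given: they have to be found in the camera images.
- receiver_center (a point): The empty conical glass flask to load, green collar and foot band, upright on the table right of the carousel. 90 mm tall, foot 44 mm across, cone from 8 to 45 mm up, then a straight neck 20 mm across (the place to grip, from above) up to 85 mm, rim 27 mm. Point: on its axis half-way up, 45 mm above the underside; z up. 55 to 110 g.
- empty_pocket (a point): The free pocket of the carousel: centre of its floor, level with the deck, 52 mm above the table. Six pins 6 mm thick and 12 mm high leave a 49 mm wide round space for a flask's foot. 80 mm from the carousel's axis, turns with it; the neighbours, 72 degrees either side, hold 90 mm tall flasks.
- push_peg (a point): Centre of the top of the tall red peg to push: 12 mm across, 75 mm high above the deck (top 127 mm above the table), 112 mm from the axis, half-way between two pockets, at the carousel's near left. Turns with it. Pushing it takes about 2 to 3 N between stops; a stop holds against about 12 N, more rides out. Knocks count: meet it at under 40 mm/s, never over 25 N.
- platter: The turning part: white deck 250 mm across on an aluminium cam wheel 280 mm across with five V notches, one at each pocket. Origin on the turning axis at table height, z up; anticlockwise is positive. Starts at rest between stops; the next stop anticlockwise is 32 to 56 degrees ahead (it differs each time, the index head is clamped by hand), then 72 degrees to the one after.
- base: The fixed grey round foot of the carousel, 210 mm across; origin on the turning axis at table height, never moves. At the start its axes are those of the platter.
- flask0: Blue-collared flask, the same shape as the receiver, standing loose in a carousel pocket; origin at the centre of its underside, z up. It rides along.
- flask1: As flask0, in another pocket.
- flask2: As flask0, in another pocket.
- flask3: As flask0, in another pocket.
- plunger (a joint): Drop of the sprung plunger of the blue index head (far side; red knob, rod 245 mm high with white drip spout) towards the carousel, in m: under 0.001 riding on the rim, about 0.0045 seated in a notch. Dropping in, it draws the carousel a few mm ahead; released within 2 mm of the notch it settles in. The spout's tip, 168 mm above the table, is over the pocket at that notch.
- wash_bottle: White bottle with blue cap, 60 mm across, 160 mm tall, right of the carousel; leave alone.
- beaker: Glass beaker 68 mm across, 85 mm tall, right of the carousel; leave alone.
- cork_ring: Cork ring 100 mm across, 30 mm high, on the left; leave alone.
- scoop: Steel spoon 180 mm long lying at the front right; leave alone.
- stopper: Cork stopper 28 mm across, 30 mm high, at the right; leave alone.
- jar: Amber jar 70 mm across, 90 mm tall, on the left; leave alone.
Things that resemble listed ones, but are neither listed nor needed, are in the scene too. What is shaped like the part that bears receiver_center but orange is not meant. Leave any orange look-alike of the flask1 alone.

How it is judged:
On the way, in this order (a step that is already met when the one before it is completed fails the run):
1. the receiver flask stands in the free pocket and has been let go (horizontal distance between receiver_center and empty_pocket below 0.006 m and z of receiver_center in the frame of platter below 0.101 m and angle between receiver_center's own z axis and vertical below 0.12 rad and contact force between the fingers and receiver below 0.1 N), for 0.2 s.
2. with the plunger in the notch of the next stop, the fingers press on the carousel with more than 3.5 N for 0.3 s (value of joint plunger above 0.0022 m and y of push_peg in the frame of base between -0.088 and 0 m and x of push_peg in the frame of base below 0 m and contact force between the fingers and platter above 3.5 N), for 0.3 s.
At the end, for the whole second after the job is handed in: Plunger over 3 mm into the notch of the next stop anticlockwise (red peg turned 24 to 75 degrees), carousel at rest; receiver upright (within 7 degrees) on its pocket's floor, within 6 mm of its centre; the four other flasks upright in theirs (horizontal distance between receiver_center and empty_pocket below 0.006 m and z of receiver_center in the frame of platter below 0.101 m and angle between each of receiver_center, flask0, flask1, flask2, flask3's own z axis and vertical below 0.12 rad and value of joint plunger above 0.003 m and y of push_peg in the frame of base between -0.088 and 0 m and x of push_peg in the frame of base below 0 m and linear speed of receiver below 0.02 m/s and angular speed of platter below 0.05 rad/s); the robot touches nothing.
It fails at once if the fingers press on the carousel with more than 25 N (contact force between the fingers and platter above 25 N).
It fails at once if a flask on the carousel tips (angle between any of flask0, flask1, flask2, flask3's own z axis and vertical above 0.35 rad).
It fails at once if a bystander is moved by more than 25 mm (distance of any of wash_bottle, beaker, cork_ring, scoop, stopper, jar from where it was at the start of the episode above 0.025 m).
It also fails if it takes over 69 s, if anything falls off the work surface, if the arm or the gripper's body presses on something with over 40 N, if the wrist force passes 120 N, or if a joint passes its speed limit or range.

ROBOT

A 6-joint arm with a two-finger parallel gripper is mounted at the origin on the work surface. World frame = base frame: x ahead of the robot, y to its left, z up, the work surface at z = 0. Lengths are in m, angles in rad, forces in N, time in s.
With the tool pointing down it reaches from about 0.3 to 0.825 m from the base axis. Payload 5.4 kg.
Tool frame: the origin (TCP) lies on the centre line of the jaws, within the pads' length; the fingertips stand 22 mm ahead of it and the grasp point (between the pads) lies 3 mm ahead of it; z points along the fingers, y is the line along which they close (so a half turn about z gives the same grasp; the last joint's range is limited). The gripper opens to 92 mm and grips with 3 to 60 N. Pads are 20 mm wide; open, the fingers measure 128 mm over their backs; the gripper's body (75 mm by 189 mm) begins 69 mm behind the grasp point.
Start: joints at [-1.448, 0.158, 1.597, -0, 1.386, -0.21], TCP at [0.188, -0.543, 0.237] pointing down, gripper open.
Joint ranges: [-2.91, 2.91], [-0.94, 2.29], [0.18, 2.7], [-1.29, 4.43], [0.17, 2.64], [-3, 3]. Speed limits (rad/s): [2.57, 2.57, 3.14, 3.14, 3.14, 3.14].

INTERFACE

Orientations are given as a unit quaternion [w, x, y, z].
In Python, from rig import manip gives the robot as it stands. The module is installed in compiled form; this text tells all that it offers.
- The arm moves only by the tool apply_moves, never from a script. Its argument "rows" is a list of rows, each a list of 7 numbers: the shift along the tool's x, y, z each as a share of 30 mm, from -1 to 1, then the turn, a rotation vector about the tool's x, y, z each as a share of 0.15 rad, from -1 to 1, then the opening, from 0 (shut) to 1 (fully open). In form: [[dx, dy, dz, rx, ry, rz, jaw], ...]. A call has 1 to 5 rows; each row shifts and turns the commanded pose from where the row before left it, along the tool's axes as they then stand; what a row does not reach is not made up. A row lasts 1/8 s, in which the tool goes at most 62.5 mm and 10.7 degrees, less where a joint would pass 70% of its speed; a pose out of reach is approached as far as the arm can. A call with a number of a shift or a turn outside -1 to 1 is refused whole. A call with a gripper value outside its range is refused whole. The fingers move at their own pace and stop on an object; "force" is the grip in N (left out, the last holds). Time passes only in rows, so rows that do not move let the fingers close. It gives the time, the measured TCP pose, the force, the opening and the grip force at its end, in the units of the state.
- manip.sense(): the state, without advancing time (a new reading comes with each control period).
- manip.read_camera(name): name is "side" or "top" or "wrist"; returns a dict with "image" (400x640x3 uint8, red, green, blue), "range_z" (400x640 float32, m along the optical axis (not along the pixel's ray), 0 where there is no reading), "fx", "fy", "cx", "cy" (pixels), "view" (4x4, takes a point from world to camera coordinates). Camera axes: x right, y down, z forward; pixel columns grow to the right and rows downward; lengths in m; the calibration is good to about 2 mm. A picture is of the moment at which its call begins.
- manip.close_job(): hands the job in; it is judged then, once.
Trained networks look in the newest picture that a camera, given by its name, has taken for a name from the list of things; names that differ only in an ending like _2 or _b are one class to them, and where a whole thing is asked for, a point or a joint stands for the part that bears it (a point fixed in the world has none). Each returns a list of dicts, best first, with "confidence" (0 to 1); they miss things now and then, are a little off and sometimes report something else, mostly with a low value. They report only what shows in the picture. A call takes as long as a camera call. They do not tell look-alikes from the thing itself.
- manip.spot_in(camera, query): "rect" ([centre column, centre row, width, height] as shares, 0 to 1, of the picture: columns of its width, rows of its height, round what is visible of it).
The state is a dict: "time_s": time; "qpos": joint angles; "dq": joint speeds; "joint_efforts": joint torques, N m; "position": TCP position; "ee_rot": TCP orientation; "force": force on the tool from outside, world axes, zero at the start; "moment": the same for the moment, N m; "finger_gap": opening from 0.0 (shut) to 1.0 (fully open); "grasp_force": force on a finger pad.
Only numpy, scipy, OpenCV 4.12 (cv2) and the standard library are available. Lean on these libraries where they do the work, as an engineer would, in place of code of your own. Each camera call takes 0.05 s, during which the arm holds its last target. There are 200 camera calls.

## Working session

There is one attempt and no reset: what is moved stays moved. The work goes in short steps, Python scripts to look and compute and a tool call to move; the robot and the scene stay as the last step left them, time stands still between calls to the robot, and variables do not carry over. Pictures are saved under pics/ and viewed, at most 10 in all, crops included, and the job is handed in when it is done.

Besides the shell and the picture viewer there is one more tool, called by a JSON object that holds its "op" and its "data", one argument or row to a line. apply_moves: Moves the arm, as the interface text tells. Its arguments: {"type":"object","properties":{"rows":{"type":"array","items":{"type":"array","items":{"type":"number","minimum":-1,"maximum":1}}},"force":{"type":"number"}},"required":["rows"]}

```bash
mkdir -p pics
cat > h.py <<'E'
import numpy as np, cv2
from rig import manip
def back(c,u,v,z):
    p=np.array([(u-c['cx'])*z/c['fx'],(v-c['cy'])*z/c['fy'],z,1.])
    return (np.linalg.inv(c['view'])@p)[:3]
def cloud(c):
    v,u=np.mgrid[0:400,0:640]; z=c['range_z']
    p=np.stack([(u-c['cx'])*z/c['fx'],(v-c['cy'])*z/c['fy'],z,np.ones_like(z)],-1)
    P=(p@np.linalg.inv(c['view']).T)[...,:3]; P[z==0]=np.nan
    return P
def save(c,n): cv2.imwrite(f'pics/{n}.png',c['image'][...,::-1])
E
python3 - <<'E'
from h import *
for cam in ('top','side'):
    c=manip.read_camera(cam); save(c,cam+'0'); P=cloud(c)
    np.savez(cam+'0.npz',**{k:c[k] for k in c})
    for q in ('receiver_center','empty_pocket','push_peg','platter','base','flask0','plunger','wash_bottle','beaker','jar'):
        for d in manip.spot_in(cam,q)[:5]:
            r=d['rect']; u,v=r[0]*640,r[1]*400
            print(cam,q,round(d['confidence'],2),np.round([u,v,r[2]*640,r[3]*400]),np.round(P[min(int(v),399),min(int(u),639)],3))
print(manip.sense())
E
```

```text
top receiver_center 0.64 [404. 231.  17.  17.] [ 0.421 -0.269  0.063]
top receiver_center 0.56 [381. 199.  13.  15.] [ 0.514 -0.209  0.06 ]
top empty_pocket 0.94 [279. 170.  98.  88.] [0.601 0.076 0.063]
top push_peg 0.84 [281. 170.  96.  93.] [0.603 0.073 0.066]
top platter 0.74 [278. 167.  98.  94.] [0.606 0.078 0.077]
top base 0.73 [281. 168.  96.  96.] [0.608 0.073 0.07 ]
top flask0 0.79 [287. 136.  14.  26.] [0.684 0.051 0.123]
top flask0 0.7 [256. 147.  18.  22.] [0.659 0.136 0.108]
top flask0 0.7 [287. 188.  20.  18.] [0.532 0.048 0.144]
top flask0 0.7 [449. 163.  30.  29.] [ 0.598 -0.398  0.111]
top flask0 0.58 [196. 172.  20.  18.] [0.605 0.317 0.047]
top wash_bottle 0.66 [450. 163.  31.  30.] [ 0.598 -0.4    0.112]
top beaker 0.64 [411. 140.  25.  30.] [ 0.707 -0.321  0.003]
top jar 0.94 [185. 203.  31.  30.] [0.508 0.335 0.091]
side receiver_center 0.88 [329. 295.  20.  44.] [ 0.428 -0.282  0.051]
side receiver_center 0.61 [355. 267.  26.  43.] [ 0.515 -0.223  0.048]
side receiver_center 0.35 [343. 193.  99.  60.] [0.607 0.059 0.052]
side empty_pocket 0.86 [341. 195.  98. 
[... 937 characters left out ...]
'qpos': array([-1.44805549e+00,  1.58395010e-01,  1.59698175e+00,  4.36313956e-06,
        1.38621790e+00, -2.10100913e-01]), 'dq': array([ 2.80901117e-03, -3.98303610e-05,  1.38132603e-03,  4.11268661e-04,
        2.03828561e-04,  4.71735742e-04]), 'joint_efforts': array([ 1.34098207e-05, -3.85578668e+01, -3.22365332e+01,  7.02369469e-02,
        3.07193852e-02,  2.64247461e-06]), 'position': array([ 0.18784895, -0.543436  ,  0.2366131 ]), 'ee_rot': array([-9.05608362e-07,  9.86184044e-01,  1.65653348e-01,  2.18614222e-06]), 'force': array([-0.24577073,  0.15185216,  0.37962703]), 'moment': array([ 0.05461112, -0.02440098, -0.01463804]), 'grasp_force': 0.0, 'finger_gap': 0.9978771734816345}
```

Run:
```python
import cv2,numpy as np
a=cv2.imread('pics/top0.png')[90:260,170:480]; cv2.imwrite('pics/topc.png',cv2.resize(a,(775,425),interpolation=cv2.INTER_CUBIC))
a=cv2.imread('pics/side0.png')[100:350,250:490]; cv2.imwrite('pics/sidec.png',cv2.resize(a,(576,600),interpolation=cv2.INTER_CUBIC))
```

```text
(no output)
```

View pics/topc.png

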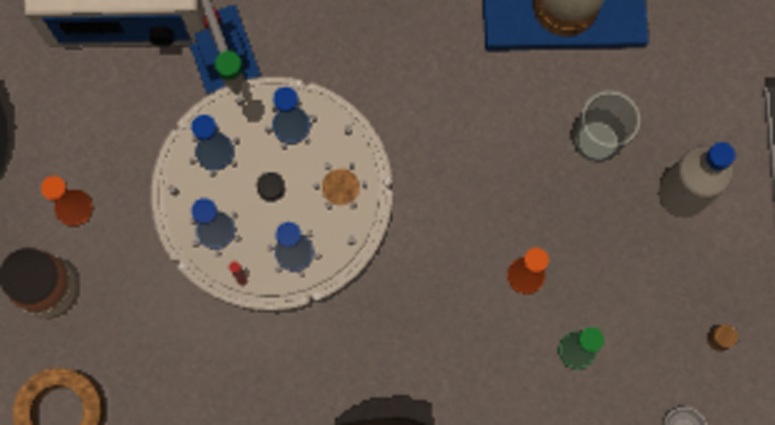

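View pics/sidec.png

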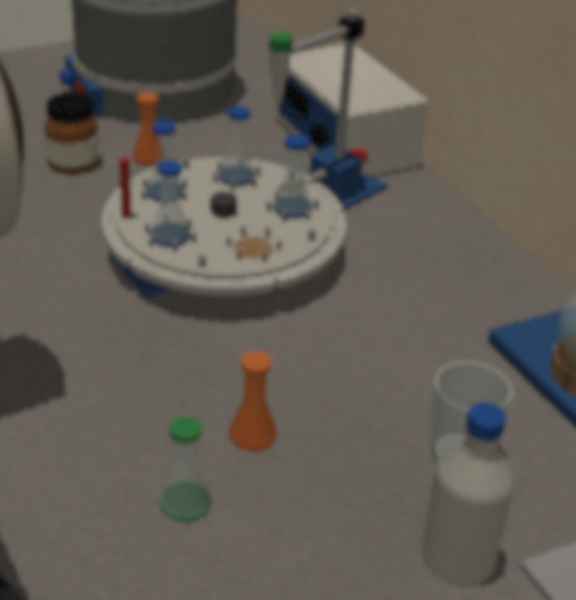

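Top crop: green receiver at full-image px (404,231), orange free-pocket floor at (306,165), red peg at (265,198), carousel centre near (278,164). The orange flask beside the receiver, at (381,199), is a decoy. Next I measure by colour in both views.

```bash
cat >> h.py <<'E'
def ray(c,u,v):
    o=np.linalg.inv(c['view']); d=o[:3,:3]@np.array([(u-c['cx'])/c['fx'],(v-c['cy'])/c['fy'],1]); return o[:3,3],d/np.linalg.norm(d)
def tri(r1,r2):
    (a,d),(b,e)=r1,r2
    s=np.linalg.lstsq(np.stack([d,-e],1),b-a,rcond=None)[0]
    p,q=a+s[0]*d,b+s[1]*e; return (p+q)/2,np.linalg.norm(p-q)
def blob(img,lo,hi,box,mn=4):
    hsv=cv2.cvtColor(img,cv2.COLOR_RGB2HSV); m=cv2.inRange(hsv,np.array(lo),np.array(hi))
    k=np.zeros_like(m); x0,y0,x1,y1=box; k[y0:y1,x0:x1]=m[y0:y1,x0:x1]
    n,l,s,ce=cv2.connectedComponentsWithStats(k)
    return sorted([(s[i,4],ce[i].round(1),s[i,:4]) for i in range(1,n) if s[i,4]>=mn],key=lambda t:-t[0])
def atz(r,z): o,d=r; return o+d*(z-o[2])/d[2]
E
python3 - <<'E'
from h import *
t=np.load('top0.npz');s=np.load('side0.npz')
G=([45,120,70],[85,255,255]);R=([0,150,60],[6,255,255]);R2=([172,150,60],[180,255,255]);O=([7,90,60],[22,255,255])
for n,c,bx in(('top',t,dict(rec=(385,215,425,245),poc=(290,150,325,185),peg=(255,190,280,210))),('side',s,dict(rec=(310,270,345,320),poc=(335,190,375,212),peg=(290,160,310,195)))):
    for k,b in bx.items():
        for col in dict(rec=[G],poc=[O],peg=[R,R2])[k]:
            for a,ce,bb in blob(c['image'],*col,b)[:3]:
                r=ray(c,*ce); print(n,k,a,ce,bb,[np.round(atz(r,z)[:2],3) for z in(0.,.052,.0875,.127)])
# platter: rim fit from depth
P=cloud(t); m=(abs(P[...,2]-.052)<.006)&(abs(P[...,0]-.6)<.2)&(abs(P[...,1]-.075)<.2)
q=P[m][:,:2].astype(np.float32); print(len(q),cv2.minEnclosingCircle(q), np.median(P[m][:,2]))
def pick(c,box):
    return P
E
```

```text
top rec 74 [406.1 225.5] [402 221   9  10] [array([ 0.442, -0.291]), array([ 0.435, -0.28 ]), array([ 0.43 , -0.273]), array([ 0.424, -0.265])]
top poc 178 [305.8 164.4] [299 158  15  14] [array([0.634, 0.001]), array([ 0.619, -0.   ]), array([ 0.609, -0.001]), array([ 0.598, -0.002])]
top peg 13 [263.6 196.6] [262 195   4   4] [array([0.538, 0.128]), array([0.527, 0.121]), array([0.519, 0.117]), array([0.511, 0.112])]
side rec 77 [326.9 278.5] [322 275  11   8] [array([ 0.463, -0.188]), array([ 0.443, -0.238]), array([ 0.429, -0.273]), array([ 0.414, -0.312])]
side poc 71 [355.3 202.6] [349 199  14   8] [array([0.653, 0.068]), array([ 0.619, -0.001]), array([ 0.595, -0.049]), array([ 0.569, -0.101])]
side peg 35 [301.7 175.1] [301 166   2  23] [array([0.562, 0.271]), array([0.535, 0.186]), array([0.516, 0.129]), array([0.495, 0.065])]
4971 ((0.6473240256309509, 0.08887060731649399), 0.170698881149292) 0.051330644635917855
```

{"op": "apply_moves", "data": {
  "rows": [
    [0,0,0,0,0,0.75,1],
    [0,0,0,0,0,0.75,1],
    [0,0,0,0,0,0.718,1],
    [0.9,-1,0,0,0,0,1],
    [0.9,-1,0,0,0,0,1]
  ],
  "force": 10
}}

```text
time_s: 1.72
position: [0.2422, -0.4829, 0.2365]
ee_rot: [-0.0, 1.0, -0.001, 0.0]
force: [1.2, -0.7, -1.4]
finger_gap: 0.999
grasp_force: 0.0
```

{"op": "apply_moves", "data": {
  "rows": [
    [0.9,-1,0,0,0,0,1],
    [0.9,-1,0,0,0,0,1],
    [0.9,-1,0,0,0,0,1],
    [0.9,-1,0,0,0,0,1],
    [0,0,0,0,0,0,0.7]
  ]
}}

```text
time_s: 2.35
position: [0.3511, -0.3618, 0.2367]
ee_rot: [-0.0, 1.0, 0.002, 0.0]
force: [-0.1, -1.0, -0.6]
finger_gap: 0.912
grasp_force: 0.0
```

Run:
```python
from h import *
c=manip.read_camera('wrist'); save(c,'w1'); s=manip.sense(); np.savez('w1.npz',**c)
print(s['position'],s['ee_rot'],s['qpos'],s['time_s'],c['fx'],np.linalg.inv(c['view']).round(3))
p=c['view']@np.array([.43,-.273,.0875,1]);print(p[0]/p[2]*c['fx']+c['cx'],p[1]/p[2]*c['fy']+c['cy'])
print([(round(d['confidence'],2),np.array(d['rect'])*[640,400,640,400]) for d in manip.spot_in('wrist','receiver_center')])
```

```text
[ 0.35025648 -0.36294693  0.23673022] [ 2.64374270e-04  9.99999327e-01  1.12826498e-03 -5.83404809e-05] [-1.04297546e+00 -2.68366245e-02  1.79134251e+00 -3.73674959e-04
  1.37668835e+00  5.25636341e-01] 2.4 333.08512443167353 [[ 0.005 -0.97  -0.243  0.42 ]
 [-1.    -0.005 -0.002 -0.361]
 [ 0.     0.243 -0.97   0.384]
 [ 0.     0.     0.     1.   ]]
211.13024304296147 109.62860726565515
[(0.95, array([160.192,  23.6  ,  72.384,  43.   ])), (0.92, array([225.152, 109.76 ,  59.712,  43.48 ]))]
```

View pics/w1.png

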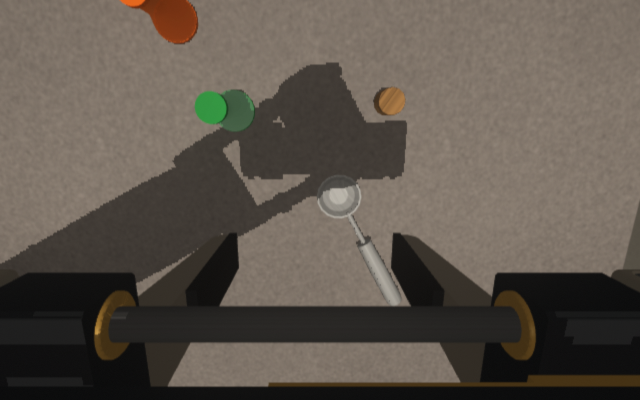

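Wrist view: green collar at (211,106), orange decoy top-left at (175,15), stopper at (390,100). My prediction for the collar was (211,110), so it agrees to about 3 mm.

{"op": "apply_moves", "data": {
  "rows": [
    [0.9,-1,0,0,0,0,0.7],
    [0.9,-1,0,0,0,0,0.7],
    [0.93,-1,0,0,0,0,0.7],
    [0,0,0.5,0,0,0,0.7],
    [0,0,0,0,0,0,0.7]
  ]
}}

```text
time_s: 3.08
position: [0.4303, -0.2738, 0.2199]
ee_rot: [-0.001, 1.0, -0.0, -0.001]
force: [-1.0, 0.6, -0.1]
finger_gap: 0.699
grasp_force: 0.0
```

Run:
```python
from h import *
c=manip.read_camera('wrist'); save(c,'w2'); s=manip.sense()
print(s['position'],s['finger_gap'])
for a,ce,bb in blob(c['image'],[45,120,70],[85,255,255],(150,0,490,400),20)[:3]:
    print(a,ce,bb,atz(ray(c,*ce),.0875),atz(ray(c,bb[0]+bb[2]/2-.5,bb[1]+bb[3]/2-.5),.0875))
w=np.load('w1.npz')
for a,ce,bb in blob(w['image'],[45,150,110],[85,255,255],(150,60,300,150),20)[:3]:
    print(a,ce,bb); r1=ray(w,*ce)
    B=blob(c['image'],[45,150,110],[85,255,255],(150,0,490,400),20)
    if B: print(tri(r1,ray(c,*B[0][1])))
```

```text
[ 0.43048636 -0.27426202  0.22065875] 0.6965640582302238
703 [313.4 202.5] [299 188  30  30] [ 0.43152726 -0.27271643  0.0875    ] [ 0.43152733 -0.27280278  0.0875    ]
763 [210.5 107.2] [195  92  31  31]
(array([ 0.4293865 , -0.27293836,  0.09739544]), np.float64(0.006749163574443798))
```

{"op": "apply_moves", "data": {
  "rows": [
    [0.03,-0.04,1,0,0,0,0.7],
    [0,0,1,0,0,0,0.7],
    [0,0,1,0,0,0,0.7],
    [0,0,1,0,0,0,0.7],
    [0,0,1,0,0,0,0.7]
  ]
}}

```text
time_s: 3.75
position: [0.432, -0.2738, 0.0711]
ee_rot: [0.0, 1.0, -0.001, 0.0]
force: [0.3, -0.1, 0.4]
finger_gap: 0.697
grasp_force: 0.0
```

{"op": "apply_moves", "data": {
  "rows": [
    [0,0,0,0,0,0,0.1],
    [0,0,0,0,0,0,0],
    [0,0,0,0,0,0,0],
    [0,0,0,0,0,0,0],
    [0,0,0,0,0,0,0]
  ],
  "force": 10
}}

```text
time_s: 4.38
position: [0.4331, -0.2729, 0.0726]
ee_rot: [0.001, 1.0, 0.0, 0.001]
force: [-0.1, -0.9, 3.2]
finger_gap: 0.26
grasp_force: 10.0
```

{"op": "apply_moves", "data": {
  "rows": [
    [0,0,0,0,0,0,0],
    [0,0,0,0,0,0,0]
  ]
}}

```text
time_s: 4.62
position: [0.4331, -0.2729, 0.0725]
ee_rot: [0.001, 1.0, 0.0, 0.001]
force: [-0.3, -0.4, 5.7]
finger_gap: 0.257
grasp_force: 10.0
```

Run:
```python
from h import *
s=manip.sense(); print(s)
c=manip.read_camera('wrist'); save(c,'w3')
```

```text
{'time_s': 4.625, 'qpos': array([-7.98451609e-01,  1.92382133e-01,  1.90938418e+00, -2.64212329e-04,
        1.03799272e+00,  7.72272263e-01]), 'dq': array([-0.0013597 , -0.0001681 , -0.00107921,  0.00047801, -0.0005386 ,
        0.00012484]), 'joint_efforts': array([ 4.21998985e-01, -3.20921910e+01, -2.48808414e+01,  2.82577118e-01,
       -7.96488533e-02,  2.43499308e-03]), 'position': array([ 0.43314929, -0.27288392,  0.07251156]), 'ee_rot': array([7.36163241e-04, 9.99999568e-01, 1.03226382e-04, 5.58189238e-04]), 'force': array([-0.25983255, -0.36752425,  5.73362778]), 'moment': array([-0.0587755 ,  0.15632738, -0.00228708]), 'grasp_force': 10.000283285044134, 'finger_gap': 0.25742443208705407}
```

View pics/w3.png

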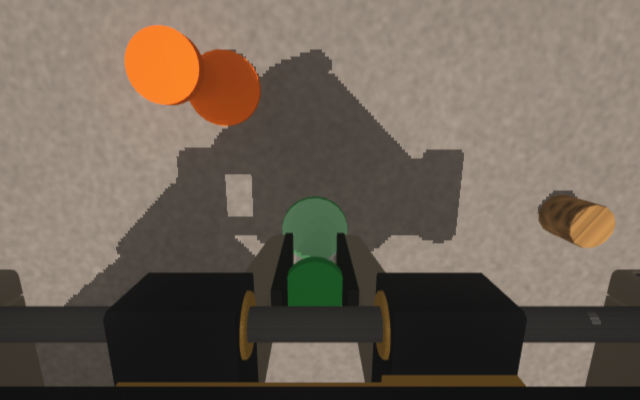

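The gap is 24 mm with a 5.7 N upward push, so the pads seem to be wedged on the cone. I'll open, rise and regrip.

{"op": "apply_moves", "data": {
  "rows": [
    [0,0,0,0,0,0,0.5],
    [0,0,0,0,0,0,0.5],
    [0,0,-0.15,0,0,0,0.5],
    [0,0,-0.15,0,0,0,0.5],
    [0,0,0,0,0,0,0.5]
  ]
}}

```text
time_s: 5.3
position: [0.4329, -0.2725, 0.0812]
ee_rot: [0.0, 1.0, 0.0, 0.0]
force: [0.6, -0.4, -0.2]
finger_gap: 0.498
grasp_force: 0.0
```

Run:
```python
from h import *
s=manip.sense(); print(s['position'],s['force'],s['finger_gap'])
c=manip.read_camera('wrist'); 
for a,ce,bb in blob(c['image'],[45,120,70],[85,255,255],(200,150,450,320),20)[:3]:
    print(a,ce,bb,atz(ray(c,*ce),.0875))
t=manip.read_camera('side'); 
for a,ce,bb in blob(t['image'],[45,120,70],[85,255,255],(310,265,345,320))[:3]: print(a,ce,bb,atz(ray(t,*ce),.0875))
cv2.imwrite('pics/mix.png',np.hstack([c['image'][120:380,200:430],cv2.resize(t['image'][255:320,290:370],(320,260),interpolation=2)])[...,::-1])
```

```text
[ 0.43291718 -0.27248905  0.0811798 ] [ 0.63879471 -0.37419496 -0.2177357 ] 0.4983433210247854
2469 [315.2 279.5] [286 253  59  53] [ 0.43157032 -0.27285653  0.0875    ]
```

View pics/mix.png

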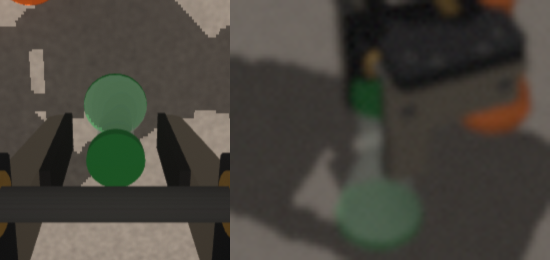

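The flask is upright and centred between the pads (collar at 315,280 in the full wrist image). Closing here.

{"op": "apply_moves", "data": {
  "rows": [
    [-0.02,0,0,0,0,0,0],
    [0,0,0,0,0,0,0],
    [0,0,0,0,0,0,0],
    [0,0,0,0,0,0,0],
    [0,0,0,0,0,0,0]
  ]
}}

```text
time_s: 6.02
position: [0.432, -0.2722, 0.0805]
ee_rot: [-0.0, 1.0, 0.0, -0.0]
force: [0.6, -0.6, 0.2]
finger_gap: 0.258
grasp_force: 10.0
```

{"op": "apply_moves", "data": {
  "rows": [
    [0,0,-0.4,0,0,0,0],
    [0,0,-0.8,0,0,0,0],
    [0,0,-1,0,0,0,0],
    [0,0,-1,0,0,0,0],
    [0,0,-0.8,0,0,0,0]
  ],
  "force": 15
}}

```text
time_s: 6.65
position: [0.4323, -0.2724, 0.2029]
ee_rot: [0.001, 1.0, 0.0, 0.001]
force: [0.6, -0.2, -1.4]
finger_gap: 0.253
grasp_force: 15.0
```

{"op": "apply_moves", "data": {
  "rows": [
    [0.3,-0.4,-0.5,0,0,0,0],
    [0.6,-0.9,0,0,0,0,0],
    [0.6,-0.9,0,0,0,0,0],
    [0.6,-0.9,0,0,0,0,0],
    [0.6,-0.9,0,0,0,0,0]
  ]
}}

```text
time_s: 7.28
position: [0.5136, -0.1502, 0.2155]
ee_rot: [-0.0, 1.0, 0.0, -0.0]
force: [0.2, -0.3, -0.6]
finger_gap: 0.257
grasp_force: 15.0
```

{"op": "apply_moves", "data": {
  "rows": [
    [0.6,-0.9,0,0,0,0,0],
    [0.6,-0.9,0,0,0,0,0],
    [0.6,-0.9,0,0,0,0,0],
    [0.3,-0.4,0,0,0,0,0],
    [0,0,0,0,0,0,0]
  ]
}}

```text
time_s: 7.9
position: [0.576, -0.0584, 0.2154]
ee_rot: [-0.0, 1.0, 0.001, -0.0]
force: [0.1, -0.2, -0.2]
finger_gap: 0.256
grasp_force: 15.0
```

Run:
```python
from h import *
s=manip.sense(); print(s['position'],s['force'],s['finger_gap'])
c=manip.read_camera('wrist'); save(c,'w4'); np.savez('w4.npz',**c)
for a,ce,bb in blob(c['image'],[7,90,60],[22,255,255],(0,0,640,260),40)[:3]: print(a,ce,bb,atz(ray(c,*ce),.052))
for a,ce,bb in blob(c['image'],[45,100,50],[85,255,255],(200,100,450,320),20)[:3]: print(a,ce,bb,atz(ray(c,*ce),s['position'][2]+.007))
```

```text
[ 0.57602642 -0.05839837  0.21538047] [ 0.14395848 -0.15826982 -0.18020966] 0.25594798672568037
1900 [463.2 238.9] [434 214  75  46] [ 0.53350952 -0.20540402  0.052     ]
1766 [251.9 147.3] [229 124  47  48] [ 0.62216665 -0.00073916  0.052     ]
2583 [314.5 276.4] [289 247  52  59] [ 0.57660387 -0.0584253   0.22238047]
```

View pics/w4.png

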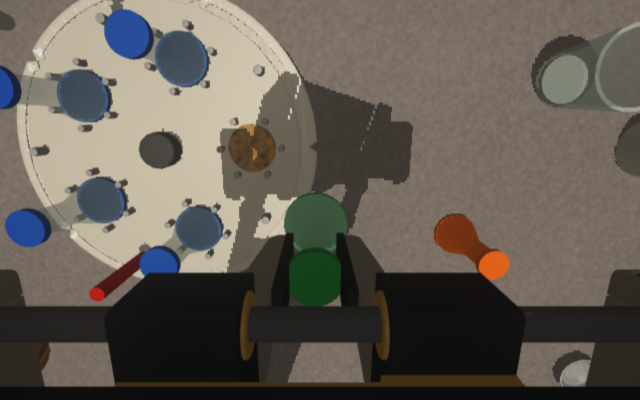

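Wrist view: pocket floor at (252,147), hub at (160,149), flask held upright with its collar at (315,276), peg top at (97,294).

{"op": "apply_moves", "data": {
  "rows": [
    [0.2,-0.6,0,0,0,0,0],
    [0.3,-0.7,0,0,0,0,0],
    [0,-0.62,0,0,0,0,0],
    [0,0,0,0,0,0,0],
    [0,0,0,0,0,0,0]
  ]
}}

```text
time_s: 8.57
position: [0.5907, -0.0019, 0.2156]
ee_rot: [0.0, 1.0, 0.0, -0.0]
force: [-0.0, -0.6, -1.5]
finger_gap: 0.25
grasp_force: 15.0
```

Run:
```python
from h import *
s=manip.sense(); print(s['position'],s['force'],s['finger_gap'])
c=manip.read_camera('wrist'); save(c,'w5')
w=np.load('w4.npz'); P=cloud(c); hs=[]
for a,ce,bb in blob(c['image'],[7,90,60],[22,255,255],(200,60,430,260),40)[:3]:
    cc=np.array([bb[0]+bb[2]/2-.5,bb[1]+bb[3]/2-.5]); print(a,ce,bb,atz(ray(c,*cc),.052),tri(ray(c,*cc),ray(w,252.,147.5)),P[int(ce[1]),int(ce[0])])
for a,ce,bb in blob(c['image'],[45,100,50],[85,255,255],(200,100,450,320),20)[:3]: print('collar',a,ce,bb,atz(ray(c,*ce),s['position'][2]+.007))
# hub and peg
print('hub w4',atz(ray(w,160,149),.065),'peg w4',atz(ray(w,97,294),.127))
for lo,hi in(([0,150,60],[4,255,255]),([172,150,60],[180,255,255])):
    for a,ce,bb in blob(c['image'],lo,hi,(0,150,640,400),20)[:2]: print('red',a,ce,bb)
```

```text
[ 0.59074026 -0.00189874  0.21560841] [-0.01138645 -0.58879209 -1.48341048] 0.24955162688186705
1697 [312.8 163.5] [290 141  47  46] [ 0.62219042 -0.00064616  0.052     ] (array([ 0.62196879, -0.00062328,  0.05080268]), np.float64(0.00015410770115846653)) [6.22573894e-01 2.90660323e-04 5.13264828e-02]
collar 2571 [314.4 276.6] [289 247  52  59] [ 0.59120632 -0.00186351  0.22260841]
hub w4 [0.62140447 0.07809635 0.065     ] peg w4 [0.51419413 0.11119581 0.127     ]
red 52 [201.1 269. ] [195 266  12   6]
```

{"op": "apply_moves", "data": {
  "rows": [
    [0.4,-0.04,0,0,0,0,0],
    [0.4,0,0,0,0,0,0],
    [0.23,0,0.3,0,0,0,0],
    [0,0,0.7,0,0,0,0],
    [0,0,0.7,0,0,0,0]
  ]
}}

```text
time_s: 9.25
position: [0.6221, -0.0005, 0.1632]
ee_rot: [-0.0, 1.0, 0.0, -0.0]
force: [-0.9, -0.5, -1.0]
finger_gap: 0.253
grasp_force: 15.0
```

{"op": "apply_moves", "data": {
  "rows": [
    [0,0,0.3,0,0,0,0],
    [0,0,0,0,0,0,0],
    [0,0,0,0,0,0,0]
  ]
}}

```text
time_s: 9.62
position: [0.6226, -0.0005, 0.1566]
ee_rot: [0.0, 1.0, 0.0, 0.001]
force: [0.9, 0.0, -0.4]
finger_gap: 0.255
grasp_force: 15.0
```

{"op": "apply_moves", "data": {
  "rows": [
    [-0.03,0,0.2,0,0,0,0],
    [0,0,0.2,0,0,0,0],
    [0,0,0.1,0,0,0,0],
    [0,0,0.1,0,0,0,0],
    [0,0,0,0,0,0,0]
  ]
}}

```text
time_s: 10.25
position: [0.6208, -0.0004, 0.1373]
ee_rot: [-0.0, 1.0, 0.0, -0.0]
force: [-0.9, -0.0, 0.1]
finger_gap: 0.252
grasp_force: 15.0
```

{"op": "apply_moves", "data": {
  "rows": [
    [0,0,0.06,0,0,0,0],
    [0,0,0.06,0,0,0,0],
    [0,0,0,0,0,0,0]
  ]
}}

```text
time_s: 10.62
position: [0.6209, -0.0004, 0.1338]
ee_rot: [-0.0, 1.0, 0.0, -0.0]
force: [-1.0, -0.4, -0.6]
finger_gap: 0.249
grasp_force: 15.0
```

Bottom at about 53 mm and no side force, so it is between the pins. Lowering the last of it.

{"op": "apply_moves", "data": {
  "rows": [
    [0.03,0,0.04,0,0,0,0],
    [0,0,0.03,0,0,0,0],
    [0,0,0,0,0,0,0]
  ]
}}

```text
time_s: 11.0
position: [0.6223, -0.0006, 0.1324]
ee_rot: [0.0, 1.0, 0.0, 0.0]
force: [0.4, -0.8, 1.8]
finger_gap: 0.252
grasp_force: 15.0
```

{"op": "apply_moves", "data": {
  "rows": [
    [0,0,0.01,0,0,0,0.3],
    [0,0,0,0,0,0,0.45],
    [0,0,0,0,0,0,0.55],
    [0,0,0,0,0,0,0.55],
    [0,0,0,0,0,0,0.55]
  ]
}}

```text
time_s: 11.62
position: [0.6218, -0.0004, 0.1316]
ee_rot: [-0.0, 1.0, 0.0, -0.0]
force: [0.4, 0.9, 0.2]
finger_gap: 0.546
grasp_force: 0.0
```

{"op": "apply_moves", "data": {
  "rows": [
    [0,0,-0.3,0,0,0,0.55],
    [0,0,-0.7,0,0,0,0.55],
    [0,0,-1,0,0,0,0.55],
    [0,0,-1,0,0,0,0.55],
    [-0.6,0,0,0,0,0,0.55]
  ]
}}

```text
time_s: 12.25
position: [0.6062, -0.0009, 0.2259]
ee_rot: [0.001, 1.0, 0.0, 0.004]
force: [-0.3, 0.1, 0.6]
finger_gap: 0.547
grasp_force: 0.0
```

Run:
```python
from h import *
s=manip.sense(); print(s['position'],s['force'],s['finger_gap'],s['time_s'])
c=manip.read_camera('wrist'); save(c,'w6'); np.savez('w6.npz',**c)
for a,ce,bb in blob(c['image'],[45,100,50],[85,255,255],(200,50,450,330),20)[:3]: print('collar',a,ce,bb,atz(ray(c,*ce),.141))
t=manip.read_camera('top'); P=cloud(t)
for lo,hi in(([0,150,60],[4,255,255]),([172,150,60],[180,255,255])):
    for a,ce,bb in blob(c['image'],lo,hi,(0,50,640,400),20)[:2]: print('red',a,ce,bb,atz(ray(c,*ce),.127))
    for a,ce,bb in blob(t['image'],lo,hi,(255,185,280,215),4)[:2]: print('redtop',a,ce,bb,atz(ray(t,*ce),.127))
```

```text
[ 0.60617138 -0.00087417  0.22592683] [-0.32888397  0.14325822  0.56669152] 0.5465178391132284 12.25
collar 1070 [314.5 197.9] [297 180  36  37] [ 0.62327009 -0.00105402  0.141     ]
```

View pics/w6.png

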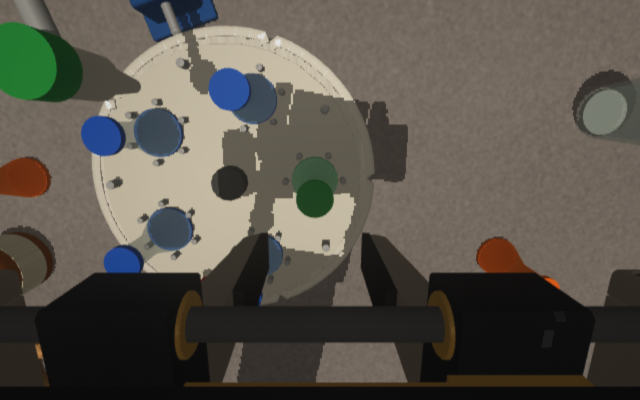

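The receiver is seated upright in the pocket: collar at (314,198) above its foot at (316,177), released. Now I move behind the peg, shut the jaws and turn so the finger edges face along the tangent.

{"op": "apply_moves", "data": {
  "rows": [
    [-0.55,-0.95,0,0,0,0,0.3],
    [-0.55,-0.95,0,0,0,0,0],
    [-0.55,-0.95,0,0,0,0,0],
    [-0.55,-0.95,0,0,0,0,0],
    [-0.55,-0.95,0,0,0,0,0]
  ]
}}

```text
time_s: 12.98
position: [0.521, 0.143, 0.2215]
ee_rot: [-0.0, 1.0, -0.0, -0.0]
force: [0.3, -0.3, -0.5]
finger_gap: 0.029
grasp_force: 0.0
```

{"op": "apply_moves", "data": {
  "rows": [
    [0,0,0,0,0,-0.95,0],
    [0,0,0,0,0,-0.95,0],
    [0,0,0,0,0,-0.95,0],
    [0,0,0,0,0,-0.95,0],
    [0,0,0,0,0,-0.95,0]
  ]
}}

```text
time_s: 13.6
position: [0.5216, 0.1422, 0.2214]
ee_rot: [-0.0, 0.936, 0.351, -0.0]
force: [0.1, 0.1, 0.2]
finger_gap: 0.005
grasp_force: 0.0
```

{"op": "apply_moves", "data": {
  "rows": [
    [0,0,0,0,0,-0.95,0],
    [0,0,0,0,0,-0.95,0],
    [0,0,0,0,0,-0.95,0],
    [0,0,0,0,0,-0.9,0],
    [0,0,0,0,0,0,0]
  ]
}}

```text
time_s: 14.22
position: [0.5215, 0.1421, 0.2215]
ee_rot: [-0.0, 0.804, 0.595, -0.0]
force: [0.4, -0.6, 0.2]
finger_gap: 0.001
grasp_force: 0.0
```

Run:
```python
from h import *
from scipy.spatial.transform import Rotation as R
s=manip.sense(); q=s['ee_rot']; print(s['position'],s['force'],s['finger_gap'],s['time_s'],s['qpos'])
M=R.from_quat([*q[1:],q[0]]).as_matrix(); print(M.round(3))
print('to go tool', M.T@(np.array([.523,.1407,.107])-s['position'])/.03)
c=manip.read_camera('wrist'); save(c,'w7'); np.savez('w7.npz',**c)
for lo,hi in(([0,150,60],[4,255,255]),([172,150,60],[180,255,255])):
    for a,ce,bb in blob(c['image'],lo,hi,(0,0,640,400),20)[:3]: print('red',a,ce,bb,atz(ray(c,*ce),.127))
t=manip.read_camera('top')
for a,ce,bb in blob(t['image'],[45,120,70],[85,255,255],(285,140,330,190))[:3]: print('rec top',a,ce,bb,atz(ray(t,*ce),.141))
```

```text
[0.52151286 0.14213056 0.22145612] [ 0.37145745 -0.60235799  0.17189107] 0.0014031982388180795 14.225 [4.23681346e-02 8.13779741e-02 1.71151232e+00 4.81459825e-05
 1.34906558e+00 3.39558702e-01]
[[ 0.293  0.956 -0.   ]
 [ 0.956 -0.293  0.   ]
 [-0.    -0.    -1.   ]]
to go tool [-0.03078551  0.06272866  3.8151842 ]
red 194 [633.8  85.2] [626  77  14  20] [0.75953435 0.16644994 0.127     ]
red 136 [314.3 225.9] [309 219  12  14] [0.52029604 0.1336139  0.127     ]
rec top 71 [305.  155.1] [301 151   9   9] [ 0.61970251 -0.00099931  0.141     ]
```

View pics/w7.png

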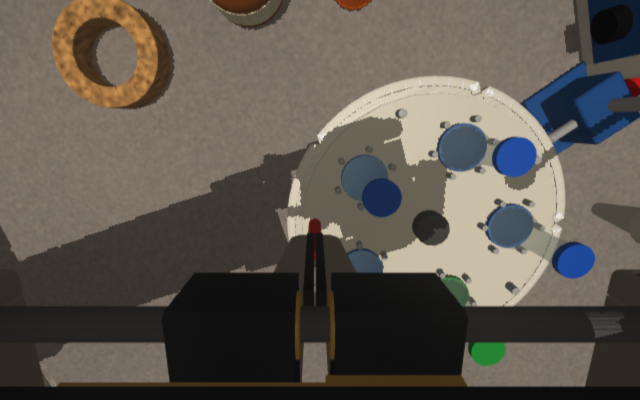

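Wrist view: the red peg shows at (314,226), in line with the shut fingers and on their far side. The neighbour flask, with its top at (380,197), is clear. Lowering beside the peg.

{"op": "apply_moves", "data": {
  "rows": [
    [0,0.06,0.7,0,0,0,0],
    [0,0,0.8,0,0,0,0],
    [0,0,0.8,0,0,0,0],
    [0,0,0.8,0,0,0,0],
    [0,0,0.7,0,0,0,0]
  ]
}}

```text
time_s: 14.95
position: [0.523, 0.1416, 0.1067]
ee_rot: [-0.0, 0.804, 0.594, -0.0]
force: [-0.1, -0.3, -0.1]
finger_gap: 0.004
grasp_force: 0.0
```

{"op": "apply_moves", "data": {
  "rows": [
    [0,0,0,0,0,0,0],
    [-0.08,0,0,0,0,0,0],
    [-0.08,0,0,0,0,0,0]
  ]
}}

```text
time_s: 15.32
position: [0.5225, 0.1368, 0.1089]
ee_rot: [0.001, 0.804, 0.595, 0.001]
force: [0.5, -0.0, 0.4]
finger_gap: 0.004
grasp_force: 0.0
```

{"op": "apply_moves", "data": {
  "rows": [
    [-0.08,0,0,0,0,0,0],
    [-0.08,0,0,0,0,0,0]
  ]
}}

```text
time_s: 15.58
position: [0.5204, 0.1322, 0.108]
ee_rot: [0.0, 0.804, 0.595, 0.0]
force: [-0.0, 0.0, -1.0]
finger_gap: -0.001
grasp_force: 0.0
```

{"op": "apply_moves", "data": {
  "rows": [
    [-0.08,0,0,0,0,0,0],
    [-0.08,0,0,0,0,0,0]
  ]
}}

```text
time_s: 15.82
position: [0.5188, 0.1276, 0.1076]
ee_rot: [-0.0, 0.804, 0.595, -0.0]
force: [0.1, 0.2, 0.0]
finger_gap: 0.007
grasp_force: 0.0
```

{"op": "apply_moves", "data": {
  "rows": [
    [-0.08,-0.01,0,0,0,-0.14,0],
    [-0.08,-0.01,0,0,0,-0.14,0]
  ]
}}

```text
time_s: 16.08
position: [0.517, 0.1237, 0.1077]
ee_rot: [-0.0, 0.79, 0.613, 0.0]
force: [1.1, 3.2, -0.2]
finger_gap: 0.005
grasp_force: 1.7
```

{"op": "apply_moves", "data": {
  "rows": [
    [-0.08,-0.01,0,0,0,-0.14,0],
    [-0.08,-0.01,0,0,0,-0.14,0]
  ]
}}

```text
time_s: 16.32
position: [0.5151, 0.1188, 0.1076]
ee_rot: [-0.0, 0.777, 0.629, -0.0]
force: [0.6, 2.6, 0.3]
finger_gap: 0.006
grasp_force: 1.0
```

Contact at 2–3 N, as expected. Following the arc.

{"op": "apply_moves", "data": {
  "rows": [
    [-0.08,-0.01,0,0,0,-0.14,0],
    [-0.08,-0.01,0,0,0,-0.14,0],
    [-0.08,-0.01,0,0,0,-0.14,0],
    [-0.08,-0.01,0,0,0,-0.14,0],
    [-0.08,-0.01,0,0,0,-0.14,0]
  ]
}}

```text
time_s: 16.95
position: [0.5115, 0.1072, 0.1076]
ee_rot: [-0.0, 0.743, 0.669, -0.0]
force: [-0.3, 5.2, 1.8]
finger_gap: 0.003
grasp_force: 2.5
```

{"op": "apply_moves", "data": {
  "rows": [
    [-0.08,-0.01,0,0,0,-0.14,0],
    [-0.08,-0.01,0,0,0,-0.14,0],
    [-0.08,-0.01,0,0,0,-0.14,0],
    [-0.08,-0.01,0,0,0,-0.14,0],
    [-0.08,-0.01,0,0,0,-0.14,0]
  ]
}}

```text
time_s: 17.58
position: [0.5093, 0.0954, 0.1075]
ee_rot: [-0.0, 0.707, 0.707, 0.0]
force: [-2.1, 3.9, 1.5]
finger_gap: 0.004
grasp_force: 1.9
```

{"op": "apply_moves", "data": {
  "rows": [
    [-0.08,-0.01,0,0,0,-0.14,0],
    [-0.08,-0.01,0,0,0,-0.14,0],
    [-0.08,-0.01,0,0,0,-0.14,0],
    [-0.08,-0.01,0,0,0,-0.14,0],
    [-0.08,-0.01,0,0,0,-0.14,0]
  ]
}}

```text
time_s: 18.2
position: [0.5084, 0.0832, 0.1075]
ee_rot: [-0.0, 0.669, 0.743, -0.0]
force: [-1.9, 3.4, 1.1]
finger_gap: 0.005
grasp_force: 1.8
```

{"op": "apply_moves", "data": {
  "rows": [
    [-0.08,-0.01,0,0,0,-0.14,0],
    [-0.08,-0.01,0,0,0,-0.14,0],
    [-0.08,-0.01,0,0,0,-0.14,0],
    [-0.08,-0.01,0,0,0,-0.14,0]
  ]
}}

```text
time_s: 18.7
position: [0.5085, 0.0737, 0.1075]
ee_rot: [-0.0, 0.637, 0.771, 0.0]
force: [-2.3, 2.7, 0.2]
finger_gap: 0.008
grasp_force: 1.9
```

```bash
cat > ang.py <<'E'
from h import *
from scipy.spatial.transform import Rotation as R
s=manip.sense(); p=s['position']; q=s['ee_rot']; d=p[:2]-[.6214,.0781]
M=R.from_quat([*q[1:],q[0]]).as_matrix()
print('turn',np.degrees(np.arctan2(d[1],d[0]))%360-155.3,'r',np.hypot(*d),'tool x dir',np.degrees(np.arctan2(M[1,0],M[0,0])),'F tool',M.T@s['force'])
E
python3 ang.py
```

```text
turn 26.9551846367564 r 0.11300102280223004 tool x dir 100.804560227079 F tool [ 3.11468876 -1.70089087 -0.15767074]
```

{"op": "apply_moves", "data": {
  "rows": [
    [-0.08,-0.01,0,0,0,-0.14,0],
    [-0.08,-0.01,0,0,0,-0.14,0]
  ]
}}

```text
time_s: 18.95
position: [0.5089, 0.0687, 0.1075]
ee_rot: [0.0, 0.621, 0.784, -0.0]
force: [-1.8, 3.1, 0.2]
finger_gap: 0.004
grasp_force: 1.8
```

{"op": "apply_moves", "data": {
  "rows": [
    [-0.08,-0.01,0,0,0,-0.14,0],
    [-0.08,-0.01,0,0,0,-0.14,0]
  ]
}}

```text
time_s: 19.2
position: [0.5095, 0.0637, 0.1075]
ee_rot: [0.0, 0.604, 0.797, -0.0]
force: [-1.3, 2.5, -0.4]
finger_gap: 0.006
grasp_force: 1.0
```

{"op": "apply_moves", "data": {
  "rows": [
    [-0.06,-0.01,0,0,0,-0.11,0],
    [-0.06,-0.01,0,0,0,-0.11,0]
  ]
}}

```text
time_s: 19.45
position: [0.5105, 0.0598, 0.108]
ee_rot: [0.001, 0.591, 0.806, 0.0]
force: [-0.5, -0.2, 0.3]
finger_gap: 0.007
grasp_force: 0.0
```

{"op": "apply_moves", "data": {
  "rows": [
    [-0.06,-0.01,0,0,0,-0.11,0],
    [-0.06,-0.01,0,0,0,-0.11,0]
  ]
}}

```text
time_s: 19.7
position: [0.5104, 0.0589, 0.108]
ee_rot: [-0.001, 0.578, 0.816, 0.002]
force: [-1.7, 13.5, 3.7]
finger_gap: 0.005
grasp_force: 6.7
```

The force fell to zero and then rose to 13 N, so the plunger has dropped into the notch. Easing back to about 6 N.

{"op": "apply_moves", "data": {
  "rows": [
    [0.045,0,0,0,0,0,0],
    [0,0,0,0,0,0,0]
  ]
}}

```text
time_s: 19.95
position: [0.5102, 0.0593, 0.108]
ee_rot: [-0.0, 0.578, 0.816, 0.001]
force: [-0.6, 6.6, 2.3]
finger_gap: 0.005
grasp_force: 3.0
```

{"op": "apply_moves", "data": {
  "rows": [
    [0,0,0,0,0,0,0],
    [0,0,0,0,0,0,0],
    [0,0,0,0,0,0,0],
    [0,0,0,0,0,0,0],
    [0,0,0,0,0,0,0]
  ]
}}

```text
time_s: 20.58
position: [0.5103, 0.0593, 0.108]
ee_rot: [-0.0, 0.578, 0.816, 0.001]
force: [-0.5, 6.2, 1.8]
finger_gap: 0.005
grasp_force: 3.1
```

```bash
python3 ang.py
```

```text
turn 34.29408756601933 r 0.11268841612889799 tool x dir 109.34933946387721 F tool [ 5.99354938  1.56915828 -1.75047479]
```

Held at 6 N for over 0.7 s without moving. Backing off and up.

{"op": "apply_moves", "data": {
  "rows": [
    [0.05,0,0,0,0,0,0],
    [0.1,0,0,0,0,0,0],
    [0.2,0,0,0,0,0,0],
    [0,0,-0.5,0,0,0,0],
    [0,0,-1,0,0,0,0]
  ]
}}

```text
time_s: 21.2
position: [0.5056, 0.0681, 0.1528]
ee_rot: [-0.001, 0.578, 0.816, -0.001]
force: [0.2, 0.2, -0.1]
finger_gap: 0.008
grasp_force: 0.0
```

{"op": "apply_moves", "data": {
  "rows": [
    [0,0,-1,0,0,0,0],
    [0,0,-1,0,0,0,0],
    [0,-1,-0.3,0,0,0,0],
    [0,-1,0,0,0,0,0],
    [0,-1,0,0,0,0,0]
  ]
}}

```text
time_s: 21.82
position: [0.421, 0.0378, 0.2229]
ee_rot: [0.001, 0.578, 0.816, 0.0]
force: [-0.1, -0.3, 0.1]
finger_gap: 0.007
grasp_force: 0.0
```

Run:
```python
from h import *
s=manip.sense(); print(s['position'],s['force'],s['time_s'])
t=manip.read_camera('top');d=manip.read_camera('side');w=manip.read_camera('wrist')
f=lambda c,x0,y0,x1,y1:cv2.resize(c['image'][y0:y1,x0:x1],(390,390),interpolation=cv2.INTER_CUBIC)
cv2.imwrite('pics/end.png',np.hstack([f(t,220,100,340,220),f(d,280,130,410,260)])[...,::-1]); save(w,'w8')
for n,c,b in(('t',t,(220,100,340,220)),('s',d,(280,130,410,260))):
    for a,ce,bb in blob(c['image'],[45,120,70],[85,255,255],b)[:3]: print('rec',n,a,ce,bb,atz(ray(c,*ce),.1395))
    for a,ce,bb in blob(c['image'],[0,150,60],[6,255,255],b)[:3]: print('red',n,a,ce,bb,atz(ray(c,*ce),.127))
```

```text
[0.42104534 0.03781268 0.22291193] [-0.07177717 -0.34986331  0.07640964] 21.825
rec t 76 [260.6 114.9] [256 110  10  10] [0.73774643 0.11935391 0.1395    ]
rec t 65 [298.7 138.4] [295 134   9   9] [0.6678416 0.0154817 0.1395   ]
rec s 28 [370.5 167.5] [367 166   8   4] [0.66541923 0.01448648 0.1395    ]
red s 59 [310.8 191.6] [310 179   3  24] [ 0.48944193 -0.01805264  0.127     ]
red s 5 [398.8 163.2] [397 163   4   2] [0.75616523 0.02672401 0.127     ]
```

View pics/end.png

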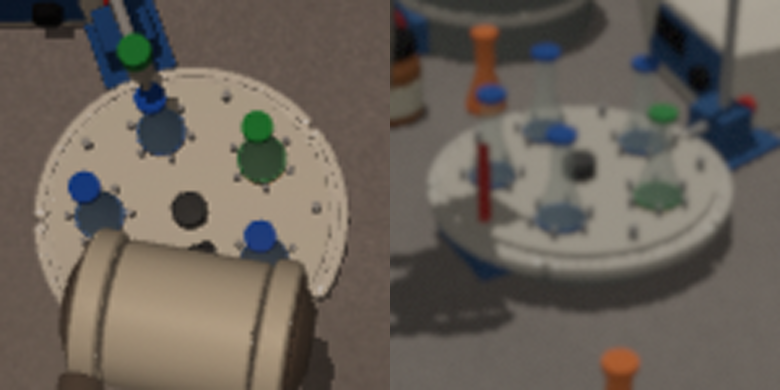

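All five flasks are upright, the spout is over the far pocket, and the receiver (collar at 258,125 in the left crop) has turned about 36°. The arm is clear. Handing in.

```bash
python3 -c "
from rig import manip
print(manip.close_job())"
```

```text
the job is handed in; nothing more can be done
None
```

The job is handed in (the hand-in gave no verdict): the receiver stands upright in the free pocket. The carousel turned about 36° anticlockwise into its next stop, where it held a 6 N push for over 0.5 s, after easing back from a brief 13.5 N as the plunger dropped in.

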